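# Fetch the forgotten spanner out of the machine guard

### The job

A spanner was left lying inside the clear guard of the motor-generator set. Fold the guard's bifold gate right back against its jamb (it gives way inward when pushed at the hinge between its two leaves), then bring the spanner out and lay it flat in the steel tool tray without dropping it. Leave the gate folded back for the class, and do not shove the bottle, the hand-held meter or the loose coupling hub.

Things in the scene. Friction and masses are not known exactly. Their poses are not given: they have to be found in the camera images.
- guard: Fixed guard, aluminium frame 404 mm wide, 370 deep, 302 high; clear panes left, right and back. Its gate faces the +y side of the bench. Origin on the bench in the middle of the gate line; x points through the opening into the bay, y to the left as you face in, z up. Front posts at y 177 to 207 and -167 to -197, x -6 to 24 mm. Steel floor sheet inside, from x 25 mm on, top at z 4 mm.
- header (a point): Middle of the lower edge of the header beam over the gate opening, 272 mm above the bench. Behind it, 282 to 290 mm up, a roof of steel wires covers the whole bay: nothing inside can be reached from above, only through the opening with a tilted tool.
- motor (a point): On the shaft axis of the motor-generator set that is fixed across the back of the bay, 272 mm in from the gate line, 75 mm above the bench. The set spans the bay, is up to 156 mm high, and nothing of it lies nearer the gate line than 220 mm.
- gate (a joint): Gate angle a in rad: 0 shut and flat, up to the stop at 1.40 as the fold moves inward. In the guard frame (mm): pivot axis x 0, y 160; fold x 160*sin(a), y 160-160*cos(a); free end of the leading leaf x 0, y 160-320*cos(a). Starts a little ajar (under 0.3), unlatched; stays where it is left: stiff pivot, about 0.12 N m.
- jamb (a point): Point on the fixed upright pivot axis of the gate at the left jamb, 100 mm above the bench. The gate is two framed clear leaves, 160 mm from axis to axis, 12 mm thick, z 28 to 264 mm. The axes lie in the outer faces, the thickness is on the inner side; folding closes the outer faces on each other.
- fold (a point): Point on the fold hinge axis between the two leaves, 100 mm above the bench; a hinge barrel 10 mm thick runs the whole height of the fold.
- leading_edge (a point): Point on the free upright edge of the leading leaf (on the right when shut, as you face in), outer face, 100 mm above the bench; it runs along the line x 0 of the guard.
- spanner: Loose stubby steel spanner, about 0.14 kg, 153 mm long, lying flat on the guard's floor sheet. Origin mid-shank on the underside; x along the shank to the ring end, open jaw at -x. Shank: x -46 to 46 mm, 16 wide, 1 to 11 mm above the underside; ends 12 mm thick, 32 to 41 wide. Its x axis points into the bay within 0.35 rad of the guard's x.
- tray: Fixed open steel tool tray 230 x 130 mm outside, 30 mm high, walls and floor 3 mm, empty; origin in the centre of its underside, x along its length. It stands on the open bench in front of the gate, nearer to the robot or farther out than the wattmeter.
- wattmeter: Fixed white bench wattmeter with sloping face, about 160 x 160 mm, 110 mm high, in front of the gate beside the tray; origin in the centre of its underside. An obstacle only.
- bottle: Loose clear water bottle, 62 mm across, 180 mm high, standing on the bench outside the guard's left front post; origin in the centre of its underside. Leave it alone.
- meter: Loose hand-held meter lying on the bench in front of the gate towards the robot, 150 x 75 x 32 mm (41 mm over its knob); origin in the centre of its underside, x along its length. Leave it alone.
- hub: Loose steel coupling hub standing inside the guard near the right post: flange 52 mm across and 12 mm high, boss 34 mm across, 32 mm high in all; origin in the centre of its underside. Leave it alone.
Mind the look-alikes: they are no part of the job. There is more than one size of the spanner; the job needs the smaller.

How it is judged:
By the outcome, as a careful person would: the job done as asked, in the order asked, and still so for the second after the job is handed in, with the robot touching nothing.
It also fails if it takes over 64 s, if anything falls off the work surface, if the arm or the gripper's body presses on something with over 40 N, if the wrist force passes 120 N, or if a joint passes its speed limit or range.

### The arm

A 6-joint arm with a two-finger parallel gripper is mounted at the origin on the work surface. World frame = base frame: x ahead of the robot, y to its left, z up, the work surface at z = 0. Lengths are in m, angles in degrees, forces in N, time in s.
With the tool pointing down it reaches from about 0.4 to 0.825 m from the base axis. Payload 7 kg.
Tool frame: the origin (TCP) lies midway between the tips of the shut fingers; the grasp point (between the pads) lies 19 mm behind it; z points along the fingers, y is the direction in which the jaws open and shut (so a half turn about z gives the same grasp; the last joint's range is limited). The gripper opens to 88 mm and grips with 3 to 60 N. Pads are 19 mm wide; open, the fingers measure 130 mm over their backs; the gripper's body (78 mm by 193 mm) begins 47 mm behind the grasp point.
Start: joints at [-48.81, 20.546, 0.682, 0, -70.136, -16.507], TCP at [0.282, -0.613, 0.227] pointing down, gripper open.
Joint ranges: [-176.03, 176.03], [-82.01, 121.73], [-58.28, 71.71], [-173.87, 95.51], [-174.79, -0.11], [-173.66, 173.66]. Speed limits (degrees/s): [136.94, 136.94, 172.46, 180, 180, 180].

### API

Orientations are given as a 3x3 rotation matrix whose columns are the frame's x, y, z axes.
In Python, from rig import robot gives the robot as it stands. Calls block until the motion is done:
- robot.goto(position, orientation): joint-space move of the TCP to a pose.
- robot.servo_line(position, ori=None, speed=0.15): straight line of the TCP; ori=None keeps the orientation; speed is the mean speed in m/s.
- robot.movej(angles): joint-space move.
- robot.move_gripper(opening): opening from 0.0 (shut) to 1.0 (fully open); the grip force is fixed at half the most; returns when the fingers have stopped.
- robot.dwell(seconds).
- robot.ik(position, orientation): joint angles nearest the present ones, or None.
- robot.grab_frame(name): name is "scene" or "top" or "wrist"; returns (picture, depth): 480x640x3 uint8, red, green, blue; 480x640 float32, m along the optical axis (not along the pixel's ray), 0 where there is no reading.
- robot.camera_info(name): a dict with "vfov" (degrees; the focal length in pixels is half the picture's height over the tangent of half this angle, whatever the lens; pixels are square), "cx", "cy" (the principal point, pixels), "view" (4x4, takes a point from world to camera coordinates); the wrist camera has in their place "T_tool_cam" (4x4, takes a point from camera to tool coordinates, whose origin is the TCP and whose axes are the flange's). Camera axes: x right, y down, z forward; pixel columns grow to the right and rows downward; lengths in m; the calibration is good to about 2 mm. The wrist camera is an equidistant fisheye: a pixel r from the principal point sees the ray r / f radians off the axis. A picture is of the moment at which its call begins: read the wrist's pose just before it. camera_info takes no time and is no camera call.
A pose or a line that the arm cannot do raises robot.Unreachable and nothing moves.
- robot.job_done(): hands the job in, once; it reports no verdict.
Readings, each from a call of its own:
- robot.read_t(): time.
- robot.read_qpos(): joint angles.
- robot.read_qvel(): joint speeds.
- robot.read_effort(): joint torques, N m.
- robot.read_position(): TCP position.
- robot.read_tcp_rot(): TCP orientation.
- robot.read_force(): force on the tool from outside, world axes, zero at the start.
- robot.read_ft_torque(): the same for the moment, N m.
- robot.read_grip_width(): opening from 0.0 (shut) to 1.0 (fully open).
Only numpy, scipy, OpenCV 4.12 (cv2) and the standard library are available. Lean on these libraries where they do the work, as an engineer would, in place of code of your own. Each camera call takes 0.05 s, during which the arm holds its last target. There are 200 camera calls.

## Working session

There is one attempt and no reset: what is moved stays moved. The work goes in short steps, each a Python script; the robot and the scene stay as the last script left them, time stands still between calls to the robot, and variables do not carry over. Pictures are saved under pics/ and viewed, about 8 in all and at most 12, crops included, and the job is handed in when it is done.

```bash
ls; mkdir -p pics
cat > h.py <<'E'
import numpy as np, cv2
from rig import robot
def cam(n):
    c=robot.camera_info(n); f=240/np.tan(np.radians(c['vfov']/2)); return c,f
def grab(n):
    im,d=robot.grab_frame(n); np.savez(f'{n}.npz',im=im,d=d); cv2.imwrite(f'pics/{n}_{robot.read_t():.2f}.png',im[:,:,::-1]); return im,d
def ray(n,u,v):
    c,f=cam(n); V=np.array(c['view']); R=V[:3,:3]; o=-R.T@V[:3,3]
    return o,R.T@np.array([(u-c['cx'])/f,(v-c['cy'])/f,1.])
def onplane(n,u,v,z):
    o,d=ray(n,u,v); return o+d*(z-o[2])/d[2]
def pt(n,u,v,d):
    o,r=ray(n,u,v); return o+r*d
def proj(n,p):
    c,f=cam(n); V=np.array(c['view']); q=V[:3,:3]@p+V[:3,3]; return np.array([c['cx']+f*q[0]/q[2],c['cy']+f*q[1]/q[2]])
E
python3 - <<'E'
from h import *
for n in('scene','top'):
    grab(n); c,f=cam(n); print(n,f,c['cx'],c['cy'],ray(n,c['cx'],c['cy']))
print(robot.camera_info('wrist'),robot.read_t())
E
ls pics
```

```text
pics
scene 611.8642266985305 311.4424599505337 244.696339873819 (array([ 0.41968755, -0.37652574,  1.32262477]), array([ 0.08537137,  0.28468529, -0.95481203]))
top 439.3753743333802 321.1212630012816 240.31371798542935 (array([ 0.37920416, -0.01645753,  1.21133268]), array([ 0.11544038,  0.00360327, -0.99330787]))
{'vfov': 65.70646984690485, 'cx': 318.26542528024555, 'cy': 237.1540306333138, 'T_tool_cam': array([[ 5.09023927e-04, -9.51270772e-01, -3.08356383e-01,
         8.42589221e-02],
       [ 9.99999790e-01,  6.07539431e-04, -2.23477401e-04,
        -2.94334354e-04],
       [ 3.99926181e-04, -3.08356205e-01,  9.51270882e-01,
        -1.57620161e-01],
       [ 0.00000000e+00,  0.00000000e+00,  0.00000000e+00,
         1.00000000e+00]])} 0.1
scene_0.05.png
top_0.10.png
```

View pics/scene_0.05.png

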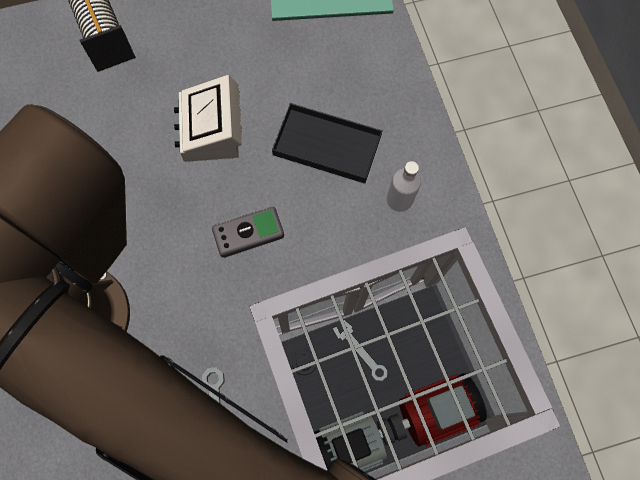

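View pics/top_0.10.png

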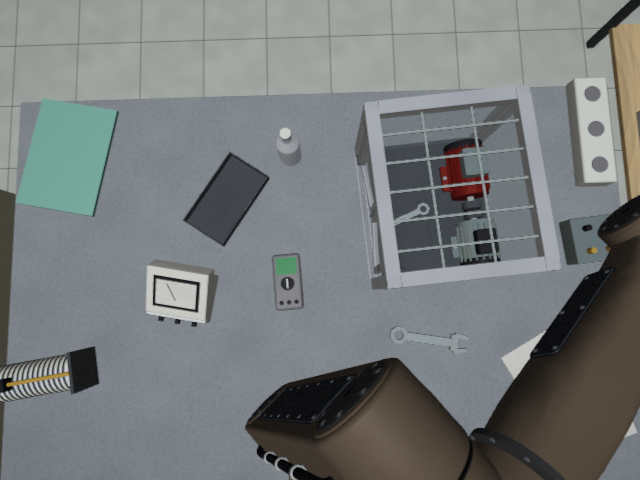

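Run:
```python
from h import *
np.set_printoptions(precision=4,suppress=True)
P=lambda l,n,u,v,z: print(l,n,onplane(n,u,v,z))
for u,v in [(249,306),(464,228),(557,427)]: P('guardcorner','scene',u,v,.302)
for u,v in [(364,103),(527,86),(560,270),(388,289)]: P('guardcorner','top',u,v,.302)
for u,v in [(289,104),(382,130),(365,182),(272,154)]: P('tray','scene',u,v,.03)
for u,v in [(231,152),(269,178),(224,245),(184,219)]: P('tray','top',u,v,.03)
P('bottlecap','scene',412,168,.18);P('bottlecap','top',286,134,.18)
for u,v in [(213,228),(278,207),(284,236),(221,256)]: P('meter','scene',u,v,.03)
P('ring','scene',379,373,.012);P('ring','top',423,209,.012);P('jaw','scene',343,332,.012)
for u,v in [(180,92),(230,75),(240,157),(181,160)]: P('watt','scene',u,v,.06)
P('bigring','top',398,335,.01);P('bigjaw','top',458,343,.01)
P('hub?','scene',305,365,.02)
im=np.load('scene.npz')['im'];cv2.imwrite('pics/c1.png',cv2.resize(im[220:420,240:500,::-1],None,fx=3,fy=3,interpolation=cv2.INTER_CUBIC))
```

```text
guardcorner scene [ 0.3794 -0.148   0.302 ]
guardcorner scene [ 0.7783 -0.1159  0.302 ]
guardcorner scene [ 0.8056 -0.4734  0.302 ]
guardcorner top [ 0.7806 -0.1146  0.302 ]
guardcorner top [ 0.8075 -0.4685  0.302 ]
guardcorner top [ 0.4085 -0.5031  0.302 ]
guardcorner top [ 0.38   -0.1476  0.302 ]
tray scene [0.5799 0.3611 0.03  ]
tray scene [0.7722 0.2353 0.03  ]
tray scene [0.6942 0.1199 0.03  ]
tray scene [0.5076 0.2457 0.03  ]
tray top [0.7707 0.2306 0.03  ]
tray top [0.6936 0.1262 0.03  ]
tray top [0.5117 0.2511 0.03  ]
tray top [0.5863 0.36   0.03  ]
bottlecap scene [0.7637 0.0657 0.18  ]
bottlecap top [0.7619 0.065  0.18  ]
meter scene [0.3347 0.1062 0.03  ]
meter scene [0.4871 0.1151 0.03  ]
meter scene [0.4821 0.045  0.03  ]
meter scene [0.3368 0.038  0.03  ]
ring scene [ 0.5963 -0.2968  0.012 ]
ring top [ 0.5972 -0.2964  0.012 ]
jaw scene [ 0.5483 -0.1932  0.012 ]
watt scene [0.339  0.4438 0.06  ]
watt scene [0.4624 0.4565 0.06  ]
watt scene [0.434  0.2437 0.06  ]
watt scene [0.3042 0.2726 0.06  ]
bigring top [ 0.257  -0.2107  0.01  ]
bigjaw top [ 0.2314 -0.3698  0.01  ]
hub? scene [ 0.4507 -0.2391  0.02  ]
```

View pics/c1.png

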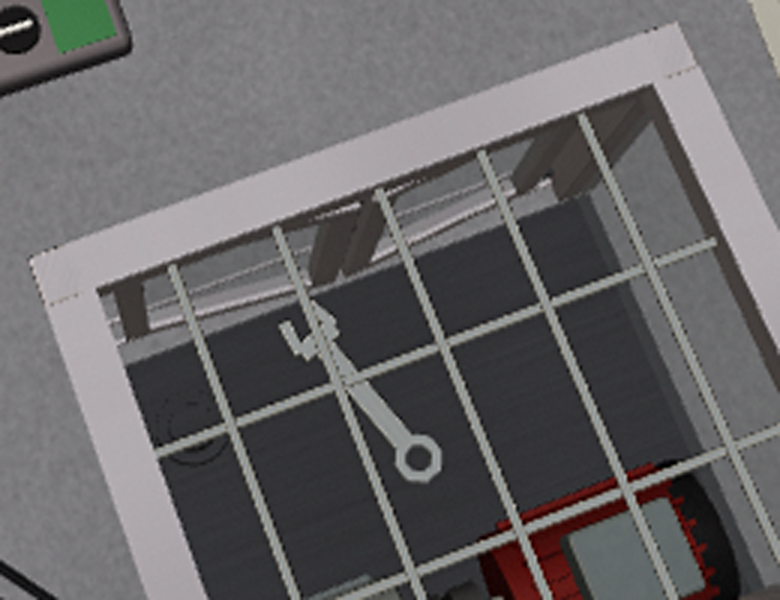

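```bash
cat >> h.py <<'E'
np.set_printoptions(precision=4,suppress=True)
A=np.array([.3797,-.1478]);B=np.array([.7795,-.1155])
yg=(B-A)/np.linalg.norm(B-A); xg=np.array([yg[1],-yg[0]]); O=(A+B)/2+.006*xg-.005*yg
def G(x,y,z): return np.r_[O+x*xg+y*yg,z]   # guard (m) -> world
def Ginv(p): d=np.asarray(p)[:2]-O; return np.array([d@xg,d@yg])
def ori(az,phi,roll=0):
    """az world deg of pointing, phi deg below horizontal; roll 0: tool x up; rotates about z"""
    a,p,r=np.radians([az,phi,roll]); h=np.array([np.cos(a),np.sin(a),0]); u=np.array([0,0,1.])
    z=np.cos(p)*h-np.sin(p)*u; x=np.sin(p)*h+np.cos(p)*u; y=np.cross(z,x)
    return np.column_stack([x*np.cos(r)+y*np.sin(r),-x*np.sin(r)+y*np.cos(r),z])
AZ=np.degrees(np.arctan2(xg[1],xg[0]))
E
python3 - <<'E'
from h import *
print(O,xg,AZ)
r=np.array([.5967,-.2966]);j=np.array([.5483,-.1932]);print('ring',Ginv(r),'jaw',Ginv(j),'meter',Ginv([.41,.076]),'hub',Ginv([.4507,-.2391]))
def t(l,p,R):
    q=robot.ik(p,R); print(l,None if q is None else np.round(q,1))
for phi in(15,30,45):
  for roll in (90,-90,0,180):
    for az in (0,15):
      print('PUSH',phi,roll,az)
      for x,y in((-.06,0),(.11,.05),(.035,-.12),(.035,.09)): t((x,y),G(x,y,.15),ori(AZ+az,phi,roll))
d=(r-j)/np.linalg.norm(r-j);az=np.degrees(np.arctan2(d[1],d[0]))
for phi in(45,52):
  for roll in(0,180):
    g=r-.085*d; print('PICK',phi,roll,az,Ginv(g))
    for k in(0,.1,.2): t(k,np.r_[g-k*d,.011],ori(az,phi,roll))
    for a in(-34,146,-45): t(('place',a),np.array([.62,.255,.011]),ori(a,phi,roll)); t('hi',np.array([.62,.255,.15]),ori(a,phi,roll))
E
```

```text
[ 0.5751 -0.138 ] [ 0.0805 -0.9968] -85.38108325667014
ring [0.1598 0.0088] jaw [ 0.0528 -0.0312] meter [-0.2266 -0.1473] hub [ 0.0907 -0.1321]
PUSH 15 90 0
(-0.06, 0) [  38.3   37.4  -42.4   54.5  -80.8 -171.4]
(0.11, 0.05) [  15.2   37.   -44.6   77.4  -76.7 -171.5]
(0.035, -0.12) None
(0.035, 0.09) [  23.3   40.   -37.    68.6  -79.5 -167.5]
PUSH 15 90 15
(-0.06, 0) None
(0.11, 0.05) None
(0.035, -0.12) None
(0.035, 0.09) None
PUSH 15 -90 0
(-0.06, 0) [ 38.3  37.4 -42.4  54.5 -80.8   8.6]
(0.11, 0.05) [ 15.2  37.  -44.6  77.4 -76.7   8.5]
(0.035, -0.12) None
(0.035, 0.09) [ 23.3  40.  -37.   68.6 -79.5  12.5]
PUSH 15 -90 15
(-0.06, 0) [ 37.2  32.4 -56.1  72.  -75.5   1.5]
(0.11, 0.05) None
(0.035, -0.12) None
(0.035, 0.09) [ 18.   34.7 -50.4  90.3 -74.9   5.1]
PUSH 15 0 0
(-0.06, 0) [ 38.3  37.4 -42.4  54.5 -80.8 -81.4]
(0.11, 0.05) [ 15.2  37.  -44.6  77.4 -76.7 -81.5]
(0.035, -0.12) None
(0.035, 0.09) [ 23.3  40.  -37.   68.6 -79.5 -77.5]
PUSH 15 0 15
(-0.06, 0) [ 37.2  32.4 -56.1  72.  -75.5 -88.5]
(0.11, 0.05) None
(0.035, -0.12) None
(0.035, 0.09) [ 18.   34.7 -50.4  90.3 -74
[... 4143 characters left out ...]
9380908 [ 0.0802 -0.021 ]
0 None
0.1 None
0.2 None
('place', -34) [ 42.7  29.2 -49.1  88.  -36.8 -70.8]
hi [ 51.5  18.7 -41.7  60.5 -44.8 -45.7]
('place', 146) [  20.4   47.    19.3  -30.1  -87.2 -136.1]
hi [  20.3   39.6   24.5  -30.3  -98.1 -142.4]
('place', -45) [ 49.6  32.2 -42.3  67.2 -41.8 -66.3]
hi [ 54.2  22.4 -34.2  49.7 -52.8 -47.1]
PICK 52 180 -64.91640599380908 [ 0.0802 -0.021 ]
0 None
0.1 None
0.2 None
('place', -34) [ 42.7  29.2 -49.1  88.  -36.8 109.2]
hi [ 51.5  18.7 -41.7  60.5 -44.8 134.3]
('place', 146) [ 20.4  47.   19.3 -30.1 -87.2  43.9]
hi [ 20.3  39.6  24.5 -30.3 -98.1  37.6]
('place', -45) [ 49.6  32.2 -42.3  67.2 -41.8 113.7]
hi [ 54.2  22.4 -34.2  49.7 -52.8 132.9]
```

Run:
```python
from h import *
r=np.array([.5967,-.2966]);j=np.array([.5483,-.1932]);d=(r-j)/np.linalg.norm(r-j)
for off in(-.025,0,.02):
  g=r-(.06-off)*d
  for phi in(40,45,50,55,60,65):
    s=''
    for az in range(-90,-60,3):
      a=np.radians(az);h=np.array([np.cos(a),np.sin(a)])
      q=[robot.ik(np.r_[g-k*h,.011+z],ori(az,phi,0)) for k,z in((0,0),(.0,.03),(.15,.03))]
      s+=f' {az}:'+''.join('.' if x is None else 'X' for x in q)+('' if q[0] is None else '(%d,%d)'%(q[0][2],q[0][3]))
    print(off,phi,s)
```

```text
-0.025 40  -90:XXX(-50,72) -87:XXX(-52,78) -84:XXX(-54,84) -81:XXX(-56,90) -78:.XX -75:... -72:... -69:... -66:... -63:...
-0.025 45  -90:XXX(-50,71) -87:XXX(-52,76) -84:XXX(-54,82) -81:XXX(-56,89) -78:.XX -75:... -72:... -69:... -66:... -63:...
-0.025 50  -90:XXX(-49,68) -87:XXX(-51,74) -84:XXX(-53,80) -81:XXX(-55,86) -78:XXX(-57,92) -75:.XX -72:... -69:... -66:... -63:...
-0.025 55  -90:XXX(-49,64) -87:XXX(-51,70) -84:XXX(-52,75) -81:XXX(-54,81) -78:XXX(-55,88) -75:XXX(-57,95) -72:.X. -69:... -66:... -63:...
-0.025 60  -90:XXX(-47,58) -87:XXX(-49,63) -84:XXX(-51,69) -81:XXX(-52,74) -78:XXX(-54,80) -75:XXX(-55,87) -72:XXX(-56,94) -69:.X. -66:... -63:...
-0.025 65  -90:XXX(-45,50) -87:XXX(-47,54) -84:XXX(-48,59) -81:XXX(-50,63) -78:XXX(-52,69) -75:XXX(-53,75) -72:XXX(-54,81) -69:XX.(-55,87) -66:XX.(-56,94) -63:.X.
0 40  -90:XXX(-49,75) -87:XXX(-52,81) -84:XXX(-54,87) -81:XXX(-55,93) -78:.XX -75:... -72:... -69:... -66:... -63:...
0 45  -90:XXX(-49,74) -87:XXX(-51,79) -84:XXX(-53,85) -81:XXX(-55,92) -78:.XX -75:... -72:... -69:... -66:... -63:...
0 50  -90:XXX(-48,71) -87:XXX(-50,76) 
[... 579 characters left out ...]
-72:... -69:... -66:... -63:...
0.02 45  -90:XXX(-48,76) -87:XXX(-50,81) -84:XXX(-52,87) -81:XXX(-54,94) -78:.XX -75:... -72:... -69:... -66:... -63:...
0.02 50  -90:XXX(-47,72) -87:XXX(-49,78) -84:XXX(-51,84) -81:XXX(-53,91) -78:.XX -75:..X -72:... -69:... -66:... -63:...
0.02 55  -90:XXX(-46,68) -87:XXX(-48,73) -84:XXX(-50,79) -81:XXX(-52,85) -78:XXX(-53,92) -75:.XX -72:... -69:... -66:... -63:...
0.02 60  -90:XXX(-45,61) -87:XXX(-47,66) -84:XXX(-48,71) -81:XXX(-50,77) -78:XXX(-51,83) -75:XXX(-52,90) -72:.XX -69:.X. -66:... -63:...
0.02 65  -90:XXX(-42,52) -87:XXX(-44,56) -84:XXX(-46,60) -81:XXX(-47,65) -78:XXX(-49,70) -75:XXX(-50,76) -72:XXX(-51,82) -69:XXX(-52,88) -66:XX.(-53,95) -63:.X.
```

Run:
```python
from h import *
f=onplane('scene',240+345/3,220+278/3,.028); print('fold',Ginv(f)); f=onplane('scene',240+145/3,220+330/3,.03); print('free',Ginv(f))
def t(l,p,R):
    q=robot.ik(p,R); print(l,None if q is None else np.round(q,1))
for phi in(15,20,25):
  print(phi)
  for roll in(90,-90):
    for x,y in((-.08,.0),(.01,.0),(.1,.05),(-.06,-.09),(.03,-.09),(-.06,-.06),(.03,-.06),(.03,-.03),(.03,.09)): t((x,y),G(x,y,.13),ori(AZ,phi,roll))
D=np.array([[1,0,0],[0,-1,0],[0,0,-1.]])
R=robot.read_tcp_rot();print(R)
t('w1',np.array([.28,-.5,.5]),R);t('w1b',np.array([.33,-.3,.5]),R);t('w2',G(-.25,.0,.4),ori(AZ,45,90));t('w2',G(-.15,.0,.25),ori(AZ,20,90))
```

```text
fold [0.0252 0.0064]
free [ 0.0107 -0.1402]
15
(-0.08, 0.0) [  40.4   39.7  -41.1   52.7  -80.5 -172.5]
(0.01, 0.0) None
(0.1, 0.05) [  16.3   38.9  -44.6   76.7  -76.4 -173.4]
(-0.06, -0.09) None
(0.03, -0.09) None
(-0.06, -0.06) None
(0.03, -0.06) None
(0.03, -0.03) None
(0.03, 0.09) [  23.7   41.7  -37.    68.5  -78.9 -169.2]
(-0.08, 0.0) [ 40.4  39.7 -41.1  52.7 -80.5   7.5]
(0.01, 0.0) [ 29.9  37.8 -47.   63.6 -77.2   4.8]
(0.1, 0.05) [ 16.3  38.9 -44.6  76.7 -76.4   6.6]
(-0.06, -0.09) [ 45.5  36.  -51.9  48.7 -76.4   1.7]
(0.03, -0.09) None
(-0.06, -0.06) [ 42.8  37.  -48.9  51.  -77.6   3.3]
(0.03, -0.06) [ 30.6  35.  -55.   64.  -75.   -0. ]
(0.03, -0.03) [ 28.8  36.2 -51.6  65.3 -75.9   2.1]
(0.03, 0.09) [ 23.7  41.7 -37.   68.5 -78.9  10.8]
20
(-0.08, 0.0) [  39.8   36.7  -41.2   52.   -77.2 -169.9]
(0.01, 0.0) [  29.2   34.7  -47.    63.   -73.6 -172.1]
(0.1, 0.05) [  15.7   36.   -44.4   75.7  -72.1 -170.1]
(-0.06, -0.09) None
(0.03, -0.09) None
(-0.06, -0.06) None
(0.03, -0.06) None
(0.03, -0.03) None
(0.03, 0.09) [  23.2   39.   -36.9   67.2  -75.  -166.2]
(-0.08, 0.0)
[... 935 characters left out ...]
1.1 -74.   12.9]
(0.01, 0.0) [ 28.4  31.7 -46.8  62.  -70.   11.2]
(0.1, 0.05) [ 15.   33.3 -43.9  74.2 -67.9  13.5]
(-0.06, -0.09) [ 43.7  28.9 -52.1  48.1 -70.8   7.4]
(0.03, -0.09) [ 30.4  26.7 -58.1  62.2 -67.3   5. ]
(-0.06, -0.06) [ 41.1  30.3 -49.1  50.2 -71.6   9. ]
(0.03, -0.06) [ 28.6  28.2 -54.8  63.3 -68.    6.9]
(0.03, -0.03) [ 27.   29.8 -51.3  64.1 -68.7   8.9]
(0.03, 0.09) [ 22.6  36.5 -36.6  65.6 -71.2  17. ]
[[-0.9087 -0.4175 -0.0007]
 [-0.4175  0.9087  0.0013]
 [ 0.0001  0.0015 -1.    ]]
w1 [ -41.2    8.1   18.5   -0.  -100.5  -24.1]
w1b [ -16.9   -5.1    4.9   -0.1 -100.   -48.5]
w2 [  50.    16.5   -8.4   30.2  -99.1 -139.8]
w2 [  46.6   29.3  -32.3   44.3  -89.9 -159.3]
```

```bash
cat > p1.py <<'E'
from h import *
R0=robot.read_tcp_rot()
robot.goto(np.array([.28,-.5,.48]),R0)
robot.goto(np.array([.33,-.3,.5]),R0)
robot.goto(G(-.22,0,.38),ori(AZ,45,-90))
robot.move_gripper(0)
R=ori(AZ,20,-90)
robot.goto(G(-.06,.004,.13),R)
print('staged',robot.read_t(),robot.read_force())
for a in np.linspace(.15,.9,7):
    D=.012+.010*max(0,(a-.6)/.3); off=.004*max(0,(a-.6)/.3)
    x,y=.16*np.sin(a)-D,.16-.16*np.cos(a)+off
    robot.servo_line(G(x,y,.13),R,speed=.08)
    print('%.2f'%a,robot.read_force(),Ginv(robot.read_position()),robot.read_t())
grab('scene')
E
python3 p1.py; ls pics
```

```text
staged 6.3167 [0.2578 0.0307 0.468 ]
0.15 [0.8003 0.715  0.5046] [0.0117 0.0019] 7.3667
0.28 [ 0.8609 -0.6672  0.3882] [0.0316 0.0059] 7.7667
0.40 [ 0.1789 -0.3161  0.6014] [0.0505 0.0124] 8.1667
0.53 [1.5125 1.1683 0.8121] [0.0682 0.0219] 8.5667
0.65 [2.7686 1.3055 0.5424] [0.0832 0.0336] 8.9583
0.78 [-0.392  -0.3135  0.1601] [0.0945 0.0476] 9.3417
0.90 [-0.0181  0.3828 -0.5206] [0.1035 0.0646] 9.725
c1.png
scene_0.05.png
scene_9.78.png
top_0.10.png
```

Run:
```python
from h import *
im=np.load('scene.npz')['im'];cv2.imwrite('pics/c2.png',cv2.resize(im[160:440,220:570,::-1],None,fx=2.2,fy=2.1))
```

```text
(no output)
```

View pics/c2.png

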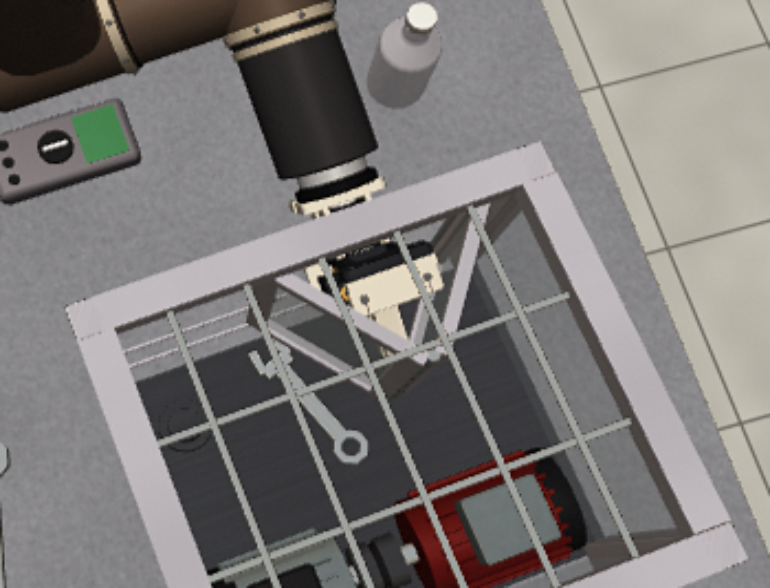

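```bash
cat > p2.py <<'E'
from h import *
R=robot.read_tcp_rot(); p=Ginv(robot.read_position())
robot.servo_line(G(-.03,p[1]-.012,.13),R,speed=.2)
R=ori(AZ,25,-90)
robot.servo_line(G(-.07,-.088,.14),R,speed=.2)
x=.02
robot.servo_line(G(x,-.088,.14),R,speed=.1)
print('in',robot.read_force(),robot.read_t())
y=-.088
while y<.115:
    y+=.03 if y<.03 else .006
    robot.servo_line(G(x,y,.14),R,speed=.1)
    f=robot.read_force()[:2]; print('%.3f'%y,f@xg,f@yg,robot.read_t())
    if abs(f@yg)>12: break
grab('scene'); im=np.load('scene.npz')['im'];cv2.imwrite('pics/c3.png',cv2.resize(im[160:440,220:570,::-1],None,fx=2.2,fy=2.1))
E
python3 p2.py
```

```text
in [-0.0927 -0.5452 -0.2716] 12.525
-0.058 0.18095713125026164 -0.3192396594831673 12.975
-0.028 1.265112311036678 -0.802214719448718 13.425
0.002 -0.33886669813127296 -0.7859437733869474 13.875
0.032 0.5714689018603212 -0.11595096575959568 14.325
0.038 0.03875691266012958 0.6556691835314062 14.575
0.044 1.2214552738844993 -0.05887123778765781 14.825
0.050 0.6408812508119248 -0.291987204400239 15.075
0.056 -0.8022930256376438 0.7880839304818621 15.325
0.062 -0.5951396916482873 0.565126017075223 15.575
0.068 0.016042573467959936 -0.9544545372303443 15.825
0.074 -0.24462986844237297 -0.235660215771597 16.075
0.080 -0.07934256291056077 0.22686260074964254 16.325
0.086 1.1327850034496554 -0.6830506220567552 16.575
0.092 -14.364704337795748 -26.248422013438258 16.825
```

View pics/c3.png

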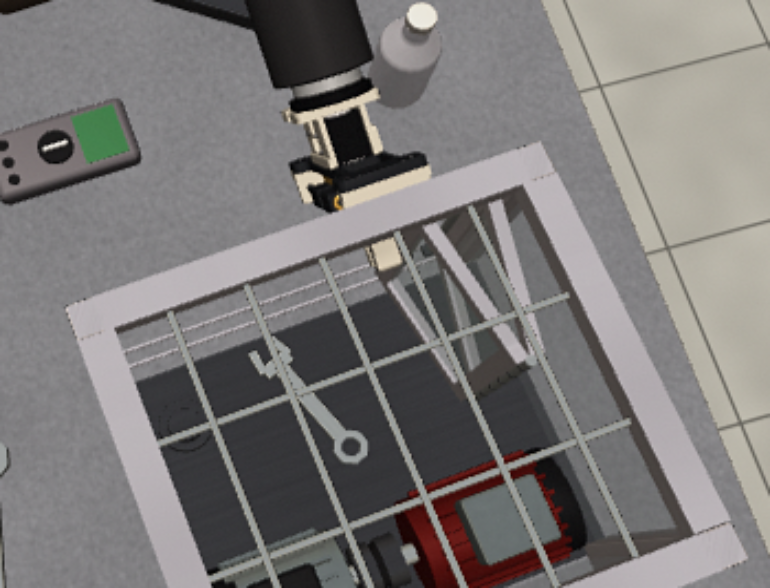

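```bash
cat > p3.py <<'E'
from h import *
p=Ginv(robot.read_position());R=robot.read_tcp_rot()
robot.servo_line(G(.018,p[1]-.012,.14),R,speed=.1)
robot.servo_line(G(-.10,p[1]-.03,.16),R,speed=.2)
print(robot.read_t(),robot.read_force())
im,d=grab('scene')
for n,(u,v) in {'free':(432,228),'fold':(520,358)}.items(): print(n,Ginv(onplane('scene',220+u/2.2,160+v/2.1,.264)))
g=im.astype(int).sum(2)/3
m=np.zeros_like(g,bool); m[310:390,325:395]=True
vv,uu=np.where(m&(g>115)); P=np.array([onplane('scene',u,v,.014) for u,v in zip(uu,vv)])
zz=np.array([pt('scene',u,v,d[v,u])[2] for u,v in zip(uu,vv)])
k=(zz<.03)&(d[vv,uu]>0); P=np.array([Ginv(q) for q in P[k]]); print(k.sum(),zz[k].mean())
mask=np.zeros(g.shape,np.uint8); mask[vv[k],uu[k]]=255
mean=np.median(P,0); c=np.array([.104,-.0125]); dr=np.array([.94,.342])
for it in range(4):
    s=(P-c)@dr; t=(P-c)@np.array([-dr[1],dr[0]]); sel=(abs(s)<.038)&(abs(t)<.012)
    q=P[sel]; dx=cv2.fitLine(q.astype(np.float32),cv2.DIST_HUBER,0,.001,.001).ravel(); dr=dx[:2]*np.sign(dx[0]); c=dx[2:]+dr*((c-dx[2:])@dr)
s=(P-c)@dr;t=(P-c)@np.array([-dr[1],dr[0]]);e=(abs(t)<.025)
print('line',c,dr,np.degrees(np.arctan2(dr[1],dr[0])),'ends',s[e].min(),s[e].max(),'centre',c+dr*(s[e].min()+s[e].max())/2, 'w',np.percentile(t[sel[:len(t)]],[2,98]))
E
python3 p3.py
```

```text
17.9583 [0.6593 0.1823 0.1807]
free [0.0258 0.1061]
fold [0.1524 0.127 ]
698 0.010880455354211466
line [ 0.1032 -0.0098] [0.9587 0.2846] 16.532276 ends -0.11412263389860335 0.07365179574417703 centre [ 0.0838 -0.0156] w [-0.0075  0.0069]
```

```bash
cat > p4.py <<'E'
from h import *
T=np.array([.082,-.0157]); phi=53
for az in(-74,-75,-76,-77,-78,-79,-80):
    a=np.radians(az);h=np.array([np.cos(a),np.sin(a)]);W=G(*T,0)[:2]
    R=ori(az,phi,0); f=lambda k,z:np.r_[W-k*h,z]
    if all(robot.ik(f(k,z),R) is not None for k,z in((0,.0105),(0,.041),(.05,.041),(.2,.041),(.21,.041),(.23,.18))): break
print('az',az,Ginv(f(.2,0)),robot.ik(f(0,.0105),R))
robot.goto(f(.23,.18),R); robot.move_gripper(.5)
robot.servo_line(f(.2,.041),R,speed=.2)
robot.servo_line(f(.0,.041),R,speed=.15)
print(robot.read_t(),robot.read_force(),Ginv(robot.read_position()))
grab('wrist')
np.savez('st.npz',W=W,az=az,phi=phi)
E
python3 p4.py; ls -t pics|head -1
```

```text
az -76 [-0.1153 -0.0483] [ -1.7732  25.0725 -56.6607  94.6456 -35.5253 -76.2238]
22.4167 [ 0.0849 -0.3625  0.4843] [ 0.0814 -0.0156]
wrist_22.47.png
```

View pics/wrist_22.47.png

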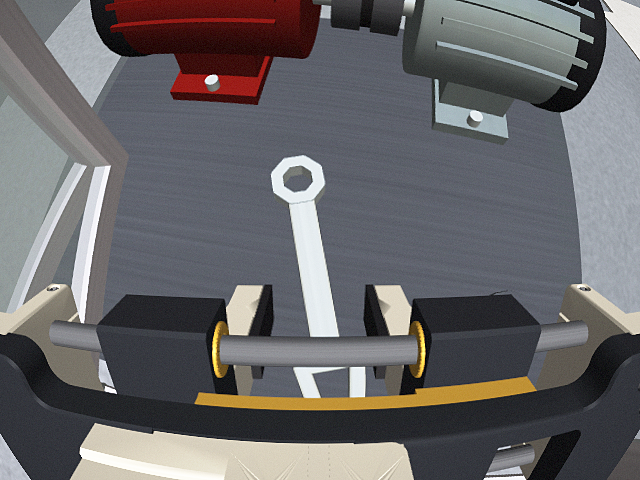

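```bash
cat > p5.py <<'E'
from h import *
s=np.load('st.npz');W=s['W'];R=ori(float(s['az']),float(s['phi']),0)
z0=robot.read_force()[2]
for z in(.016,.013,.0115,.0105):
    robot.servo_line(np.r_[W,z],R,speed=.05); dz=robot.read_force()[2]-z0; print(z,dz)
    if dz>4: break
robot.move_gripper(0); print('w',robot.read_grip_width()*88,robot.read_force())
p=robot.read_position();robot.servo_line(np.r_[p[:2],p[2]+.025],R,speed=.06)
print('w',robot.read_grip_width()*88,robot.read_t(),p)
np.save('pz.npy',p)
grab('wrist')
E
python3 p5.py; ls -t pics|head -1
```

```text
0.016 -0.003782593383956645
0.013 0.0769568114851717
0.0115 0.43994948405126005
0.0105 -0.21005499420328386
w 15.866067264954669 [0.1632 0.0264 0.4875]
w 15.621131820389726 25.0167 [ 0.5661 -0.221   0.0106]
wrist_25.07.png
```

View pics/wrist_25.07.png

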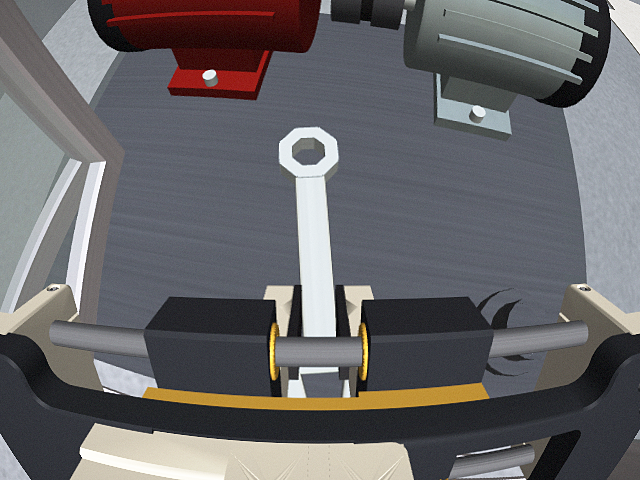

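```bash
cat > p6.py <<'E'
from h import *
s=np.load('st.npz');W=s['W'];az=float(s['az']);a=np.radians(az);h=np.array([np.cos(a),np.sin(a)]);R=ori(az,float(s['phi']),0)
c,f=cam('wrist');T=np.linalg.inv(c['T_tool_cam'])
def pw(q): # tool coords -> px
    q=T@np.r_[q,1]; th=np.arctan2(np.hypot(q[0],q[1]),q[2]); k=f*th/np.hypot(q[0],q[1]); return c['cx']+k*q[0],c['cy']+k*q[1]
for l in(.075,.08,.085):
  for pit in(0,-5,5):
    b=np.radians(pit); v=np.array([l*np.cos(b)*h[0],l*np.cos(b)*h[1],.0054+l*np.sin(b)]); print(l,pit,pw(R.T@v))
p=robot.read_position()
robot.servo_line(np.r_[p[:2]-.22*h,p[2]],R,speed=.2)
robot.servo_line(np.r_[p[:2]-.23*h,.2],R,speed=.2)
print(robot.read_t(),robot.read_grip_width()*88)
tc=np.array([.6395,.2412])
for pa in(-34,-38,-42,-45):
    d=np.array([np.cos(np.radians(pa)),np.sin(np.radians(pa))]); g=tc-.02*d
    print(pa,[robot.ik(np.r_[g,z],ori(pa,53,0)) for z in(.0095,.05,.15,.22)])
grab('top');grab('scene')
E
python3 p6.py
```

```text
0.075 0 (np.float64(318.2811531801382), np.float64(159.84970763659948))
0.075 -5 (np.float64(318.27322007119324), np.float64(166.38865605471685))
0.075 5 (np.float64(318.28902073742483), np.float64(153.87122026073212))
0.08 0 (np.float64(318.2856993341754), np.float64(151.96358642695583))
0.08 -5 (np.float64(318.2772159699195), np.float64(159.06045143594056))
0.08 5 (np.float64(318.2941498022536), np.float64(145.41624050188))
0.085 0 (np.float64(318.290135698279), np.float64(144.28242473488388))
0.085 -5 (np.float64(318.2811079879768), np.float64(151.93684771214996))
0.085 5 (np.float64(318.2991658852041), np.float64(137.16236658517585))
27.2917 15.504286971815997
-34 [array([ 41.9495,  29.0702, -48.8432,  87.6107, -35.7548, -69.6576]), array([ 45.0347,  25.7093, -47.3799,  78.2598, -37.1175, -61.7556]), array([ 50.9647,  18.6235, -41.048 ,  59.1777, -44.274 , -43.9001]), array([ 53.3285,  14.6108, -35.2799,  50.6418, -51.0324, -34.1356])]
-38 [array([ 44.9555,  30.1546, -46.4991,  79.3292, -37.4293, -67.8561]), array([ 47.5654,  26.9443, -44.7494,  70.994 , -39.391 , -60.4315]), array([ 52.2008,  20.048 , -38.2774,  55.0153, -47.2683, -44.3685]), array([ 54.0191,  16.1144, -32.6663,  47.9651, -54.0729, -35.5861])]
-42 [array([ 47.4313,  31.3242, -43.7948,  71.6738, -39.3412, -66.1035]), array([ 49.5397,  28.2265, -41.8632,  64.4821, -41.8072, -59.2916]), array([ 53.0982,  21.4873, -35.413 ,  51.2595, -50.2209, -44.9459]), array([ 54.4927,  17.6337, -29.9699,  45.4449, -57.0501, -37.0272])]
-45 [array([ 48.934 ,  32.2387, -41.5768,  66.404 , -40.933 , -64.8856]), array([ 50.6866,  29.2054, -39.576 ,  60.0798, -43.7047, -58.5846]), array([ 53.5799,  22.5718, -33.2169,  48.6734, -52.413 , -45.4457]), array([ 54.7204,  18.7791, -27.9008,  43.6482, -59.2481, -38.1065])]
```

```bash
cat > p7.py <<'E'
from h import *
tc=np.array([.6395,.2412]);pa=-36
d=np.array([np.cos(np.radians(pa)),np.sin(np.radians(pa))]); g=tc-.02*d;R=ori(pa,53,0)
robot.goto(np.r_[g,.2],R)
robot.servo_line(np.r_[g,.05],R,speed=.15)
z0=robot.read_force()[2];print(robot.read_t(),robot.read_grip_width()*88)
for z in(.02,.013,.0112,.0103,.0096,.009):
    robot.servo_line(np.r_[g,z],R,speed=.05); robot.dwell(.1); dz=np.mean([robot.read_force()[2] for _ in range(3)])-z0; print(z,dz)
    if dz>2.5: break
robot.move_gripper(.35);robot.dwell(.2)
robot.servo_line(np.r_[g,.06],R,speed=.08)
robot.servo_line(np.r_[g-.12*d,.26],R,speed=.25)
print(robot.read_t(),robot.read_force())
im,_=grab('scene');cv2.imwrite('pics/c7.png',cv2.resize(im[80:440,170:570,::-1],None,fx=1.8,fy=1.6))
E
python3 p7.py
```

```text
29.5833 15.209019269908964
0.02 -0.7167717108191665
0.013 -0.9621996243794702
0.0112 0.028260815228529523
0.0103 -0.03776138413645791
0.0096 1.4417327144232601
0.009 6.064543659350757
34.825 [ 0.5998 -1.1242 -0.6723]
```

View pics/c7.png

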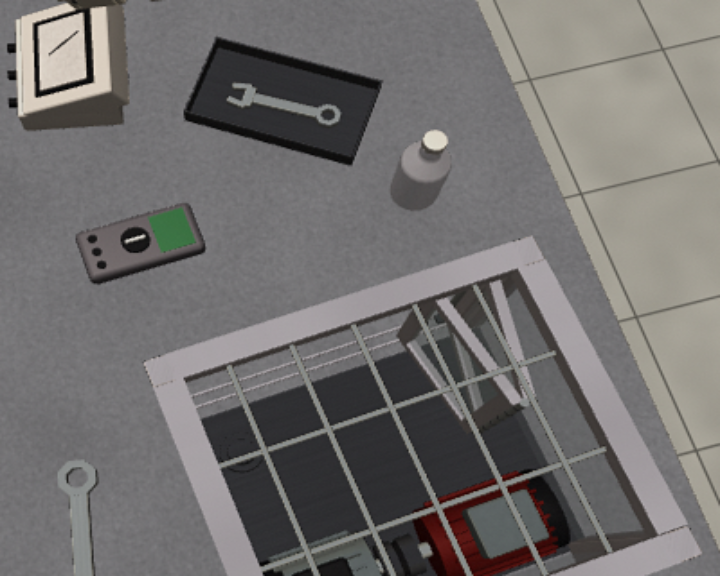

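```bash
python3 - <<'E'
from h import *
Q=lambda u,v:Ginv(onplane('scene',170+u/1.8,80+v/1.6,.264))
a,b=Q(443,303),Q(520,403);c,e=Q(496,287),Q(527,395)
for p,q in((a,b),(c,e)): print(p,q,np.degrees(np.arctan2(*(q-p)[::-1])))
E
python3 - <<'E'
import cv2,numpy as np
im=np.load('scene.npz')['im'];cv2.imwrite('pics/c8.png',cv2.resize(im[225:365,370:490,::-1],None,fx=5,fy=4.2,interpolation=cv2.INTER_CUBIC))
E
```

```text
[0.027  0.1051] [0.1561 0.1301] 10.949858858717096
[0.0284 0.1622] [0.1506 0.1401] -10.275786023284809
```

View pics/c8.png

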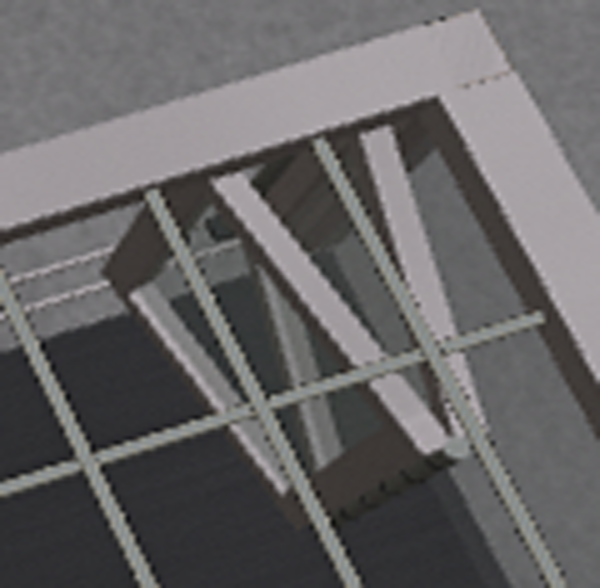

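```bash
python3 -c "
from h import *
print(robot.read_t(),robot.read_force()); robot.job_done()"
```

```text
34.875 [ 1.5639 -0.2063  0.8881]
the job is handed in; nothing more can be done
```

The gate is folded back, the smaller spanner is lying flat in the tool tray, and I handed the job in at 34.9 s of the 64 s allowed. No verdict was reported.

- **Gate:** I pushed it in at the fold, then pushed the leading leaf sideways until it met the stop, peaking at about 30 N at the wrist. In the last picture the leaves measure about 1.39 rad against the 1.40 stop. My first reading, from the fold position alone, was rougher, at 1.26 to 1.36 rad.
- **Spanner:** I gripped it by the shank with the tool tilted, and closing the jaws turned it about 7° on the floor sheet. I carried it out and released it when it was touching the tray floor with about 6 N of contact force. The last picture shows it flat and well inside the tray.
- **Other objects:** The bottle, the hand-held meter and the hub show no visible shift in the last scene picture; I compared them by eye only. The robot stood clear of everything at hand-in.

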